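# Pump up the mordant sprayer on the marbling table

### The job

Pump up the pressure sprayer on the marbling table: with the fingertips press the round knob on its top down in full strokes, letting it spring right back up each time, until the small pressure pin on the shoulder of the tank has popped fully out, then take the hand away and leave the knob up. Only press the knob: do not lift, tip or shove the sprayer and do not touch the pin. Leave the jars, bottles, soap dispenser and paper roll undisturbed.

Things in the scene. Friction and masses are not known exactly. Their poses are not given: they have to be found in the camera images.
- sprayer: Hand-pumped pressure sprayer, loose on the table, 0.8 to 1.3 kg: white round tank of 120 mm diameter, rounded shoulder, grey ribbed collar (68 mm diameter, top 175 mm high), grey head (48 mm diameter, top 204 mm high), above it the pump knob. Origin: centre of the underside; z is the pump's axis. Nozzle towards its -x, loop grip towards +x, pressure pin towards +y.
- nozzle_tip (a point): Tip of the sprayer's brass nozzle, 94 mm from the axis, 189 mm above the table; the level tube behind it is up to 20 mm thick.
- grip_top (a point): Top outer bend of the sprayer's grey loop grip (17 mm thick bar), 86 mm from the axis, 178 mm above the table; its bar runs level to the head at 192 mm, with a black thumb lever on it up to 210 mm high.
- knob_top (a point): Centre of the flat top of the pump knob, a black mushroom-shaped knob of 52 mm diameter (flat part 44 mm) and 22 mm height on a 12 mm steel rod, on the sprayer's axis. 262 mm above the table when up, 238 mm when fully down; it moves with the knob.
- pump_knob (a joint): How far the knob is pressed down, m: 0 = up (held by a spring), 0.024 = fully down on a hard stop. The spring takes about 5 N at the start and 13 N at the bottom; pressing at 0.05 to 0.1 m/s takes up to about 18 N. Released, it springs back up within 0.5 s. A stroke pumps only if it goes down by 0.019 or more and then comes back up to less than 0.002.
- pin_rise (a joint): How far the pressure pin is out, m: 0 = sunk, about 0.031 = fully out (0.028 to 0.033, a little more with deeper strokes). It starts between 0 and 0.011, keeps its place between strokes and rises 4 to 11 mm with each; the last stroke pops it out from below 0.026 by 6 mm or more, after which it stays and further strokes change nothing. Usually three to five full strokes are needed.
- pin_top (a point): Centre of the pin's top end. 164 mm above the table when sunk (2 mm above its steel sleeve), 195 mm when fully out.
- pressure_pin: The pressure pin: black upright plastic pin of 12 mm diameter in an 18 mm steel sleeve on the shoulder of the tank, 44 mm from the sprayer's axis, parallel to it. Origin on its axis, 2 mm below its top end. Not to be touched.
- brush_jar: Bystander: glass jar, 72 mm diameter, 95 mm high, with three upright brushes up to 230 mm high. Origin: centre of the underside.
- ochre_jar: Bystander: ochre jar with steel lid, 74 mm diameter, 88 mm high. Origin: centre of the underside.
- gall_bottle: Bystander: small amber bottle, 48 mm diameter, 115 mm high. Origin: centre of the underside.
- water_bottle: Bystander: clear water bottle, 64 mm diameter, 200 mm high. Origin: centre of the underside.
- soap_pump: Bystander: white soap dispenser with a small spout head, 68 mm diameter, 182 mm high. It is not the sprayer. Origin: centre of the underside.
- towel_roll: Bystander: standing roll of paper, 116 mm diameter, 215 mm high. Origin: centre of the underside.

How it is judged (in metres and radians):
On the way, in this order (a step that is already met when the one before it is completed fails the run):
1. the fingers press the pump knob down in a stroke of at least 15 mm (value of joint pump_knob above 0.015 m and contact force between the fingers and sprayer above 2 N), for 0.02 s.
2. the pressure pin has popped fully out (value of joint pin_rise above 0.0265 m), for 0.2 s.
At the end, for the whole second after the job is handed in: The pressure pin is out by more than 26.5 mm of its 31 mm, the knob is up (within 3 mm), and the sprayer stands upright (within 0.05 rad) and at rest on the table within 40 mm of where it stood (value of joint pin_rise above 0.0265 m and value of joint pump_knob below 0.003 m and angle between sprayer's own z axis and vertical below 0.05 rad and height (world z) of sprayer below 0.005 m and distance of sprayer from where it was at the start of the episode below 0.04 m and linear speed of sprayer below 0.02 m/s); the robot touches nothing.
It fails at once if the sprayer is lifted off the table (more than 12 mm) (height (world z) of sprayer above 0.012 m).
It fails at once if the sprayer is tipped by more than 0.2 rad (angle between sprayer's own z axis and vertical above 0.2 rad).
It fails at once if the sprayer is shoved more than 40 mm (distance of sprayer from where it was at the start of the episode above 0.04 m).
It fails at once if the robot touches the pressure pin (contact force between any of the fingers, the arm and pressure_pin above 0.5 N).
It fails at once if one of the jars, bottles, the soap dispenser or the paper roll is shifted by more than 30 mm or tipped by more than 0.3 rad (distance of any of brush_jar, ochre_jar, gall_bottle, water_bottle, soap_pump, towel_roll from where it was at the start of the episode above 0.03 m or angle between any of brush_jar, ochre_jar, gall_bottle, water_bottle, soap_pump, towel_roll's own z axis and vertical above 0.3 rad).
It also fails if it takes over 38 s, if anything falls off the work surface, if the arm or the gripper's body presses on something with over 40 N, if the wrist force passes 120 N, or if a joint passes its speed limit or range.

### The arm

A 6-joint arm with a two-finger parallel gripper is mounted at the origin on the work surface. World frame = base frame: x ahead of the robot, y to its left, z up, the work surface at z = 0. Lengths are in m, angles in degrees, forces in N, time in s.
With the tool pointing down it reaches from about 0.375 to 0.9 m from the base axis. Payload 3.1 kg.
Tool frame: the origin (TCP) lies on the centre line of the jaws, within the pads' length; the fingertips stand 25 mm ahead of it and the grasp point (between the pads) lies 6 mm ahead of it; z points along the fingers, y is the line along which they close (so a half turn about z gives the same grasp; the last joint's range is limited). The gripper opens to 87 mm and grips with 3 to 60 N. Pads are 19 mm wide; open, the fingers measure 117 mm over their backs; the gripper's body (75 mm by 190 mm) begins 51 mm behind the grasp point.
Start: joints at [-83.738, 30.224, 82.088, -0, 67.689, -10.227], TCP at [0.177, -0.599, 0.215] pointing down, gripper open.
Joint ranges: [-176.69, 176.69], [-43.24, 126.21], [12.49, 139.97], [-82, 262], [0, 151.66], [-163.58, 163.58]. Speed limits (degrees/s): [159.86, 159.86, 180, 180, 180, 180].

### API

Orientations are given as a 3x3 rotation matrix whose columns are the frame's x, y, z axes.
In Python, from rig import bot, cams, models gives the robot as it stands. The module is installed in compiled form; this text tells all that it offers.
- The arm moves only by the shell command python3 -m handwheel 'ROWS' [OPENING]. ROWS is JSON, a list of rows, each a list of 6 numbers: the shift along the world's x, y, z each as a share of 1 m, from -1 to 1, then the turn, a rotation vector about the world's x, y, z each as a share of 2 rad, from -1 to 1. In form: [[dx, dy, dz, wx, wy, wz], ...]. A call has exactly 8 rows; each row is the pose to reach, as a shift and turn from the pose commanded when the call began; what a row does not reach only later rows make up. A row lasts 1/12 s, in which the tool goes at most 41.7 mm and 7.16 degrees, less where a joint would pass 70% of its speed; a pose out of reach is approached as far as the arm can. A call with a number of a shift or a turn outside -1 to 1 is refused whole. A call with a gripper value outside its range is refused whole. OPENING is the opening, from -1 (shut) to 1 (fully open), so that 0 is half open, set as the call begins (- or left out, the last holds). The fingers move at their own pace and stop on an object; the grip force is fixed at half the most. Time passes only in rows, so rows that repeat a pose let the fingers close, or fill a call up. It gives the time, the measured TCP pose, the force, the opening and the grip force at its end, in the units of the state.
- bot.read_state(): the state, without advancing time (a new reading comes with each control period).
- cams.capture(name): name is "side" or "top"; returns (picture, depth): 400x640x3 uint8, blue, green, red; 400x640 float32, m along the optical axis (not along the pixel's ray), 0 where there is no reading.
- cams.calibration(name): a dict with "mtx" (3x3 intrinsics, pixels), "R" (3x3) and "t" (3): a world point X has camera coordinates R X + t. Camera axes: x right, y down, z forward; pixel columns grow to the right and rows downward; lengths in m; the calibration is good to about 2 mm. A picture is of the moment at which its call begins. calibration takes no time and is no camera call.
- bot.hand_in(): hands the job in; it is judged then, once.
Trained networks look in the newest picture that a camera, given by its name, has taken for a name from the list of things; names that differ only in an ending like _2 or _b are one class to them, and where a whole thing is asked for, a point or a joint stands for the part that bears it (a point fixed in the world has none). Each returns a list of dicts, best first, with "conf" (0 to 1); they miss things now and then, are a little off and sometimes report something else, mostly with a low value. They report only what shows in the picture. A call takes as long as a camera call.
- models.spot_in(query, camera): "position" ([column, row] in pixels, amid what is visible of it).
- models.tip_of(query, camera): "position" ([column, row] in pixels: a listed point, or the origin of a listed thing).
The state is a dict: "time_s": time; "joint_positions": joint angles; "qvel": joint speeds; "tau": joint torques, N m; "position": TCP position; "tcp_rot": TCP orientation; "force": force on the tool from outside, world axes, zero at the start; "moment": the same for the moment, N m; "opening": opening from 0.0 (shut) to 1.0 (fully open); "grasp_force": force on a finger pad.
Only numpy, scipy, OpenCV 4.12 (cv2) and the standard library are available. Lean on these libraries where they do the work, as an engineer would, in place of code of your own. Each camera call takes 0.05 s, during which the arm holds its last target. There are 200 camera calls.

## Working session

There is one attempt and no reset: what is moved stays moved. The work goes in short steps, Python scripts to look and compute and a shell command to move; the robot and the scene stay as the last step left them, time stands still between calls to the robot, and variables do not carry over. Pictures are saved under pics/ and viewed, at most 10 in all, crops included, and the job is handed in when it is done.

```bash
mkdir -p pics
cat > h.py <<'E'
from rig import bot,cams,models
import numpy as np,cv2
def ray(cam,px):
    c=cams.calibration(cam);K,R,t=[np.array(c[k],float) for k in("mtx","R","t")]
    t=t.ravel();return -R.T@t, R.T@np.linalg.inv(K)@np.array([px[0],px[1],1.])
def at_z(cam,px,z):
    o,d=ray(cam,px);return o+d*(z-o[2])/d[2]
def tri(p1,p2):
    A=[];b=[]
    for cam,p in(("side",p1),("top",p2)):
        o,d=ray(cam,p);d/=np.linalg.norm(d);P=np.eye(3)-np.outer(d,d);A.append(P);b.append(P@o)
    return np.linalg.lstsq(np.vstack(A),np.hstack(b),rcond=None)[0]
E
python3 - <<'E'
from h import *
np.set_printoptions(precision=4,suppress=True)
for c in("side","top"):
    im,d=cams.capture(c);cv2.imwrite(f"pics/{c}0.png",im)
    print(c,ray(c,(320,200)))
    for q in("knob_top","pin_top","nozzle_tip","grip_top"):
        for r in models.tip_of(q,c)[:2]: 
            z=dict(knob_top=.262,pin_top=.166,nozzle_tip=.189,grip_top=.178)[q]
            print(q,np.round(r["position"],1),round(r["conf"],2),at_z(c,r["position"],z))
s=bot.read_state();print(s)
E
```

```text
side (array([0.1025, 0.94  , 0.8823]), array([ 0.3671, -0.7233, -0.5849]))
knob_top [323.1 204.6] 0.82 [0.476  0.1873 0.262 ]
nozzle_tip [300.3 249. ] 0.81 [0.4904 0.2871 0.189 ]
grip_top [336.2 209.9] 0.71 [0.4826 0.0922 0.178 ]
top (array([0.3502, 0.07  , 1.5008]), array([ 0.1471,  0.0134, -0.9891]))
knob_top [285.8 216.6] 0.72 [0.4832 0.1875 0.262 ]
nozzle_tip [265.2 216.3] 0.88 [0.491  0.2594 0.189 ]
grip_top [317.4 222.5] 0.7 [0.4749 0.095  0.178 ]
{'time_s': 0.5, 'joint_positions': array([-83.738 ,  30.2259,  82.0889,   0.0004,  67.6903, -10.2268]), 'qvel': array([-0.0383, -0.0186, -0.1572, -0.0046, -0.0001, -0.011 ]), 'tau': array([ -0.0007, -43.9605, -17.6791,   0.0634,   0.0515,  -0.    ]), 'position': array([ 0.1774, -0.5992,  0.2151]), 'tcp_rot': array([[ 0.9589,  0.2838, -0.    ],
       [ 0.2838, -0.9589,  0.0001],
       [ 0.    , -0.0001, -1.    ]]), 'force': array([-0.7849,  0.6374,  0.4121]), 'moment': array([-0.0368, -0.031 ,  0.0322]), 'grasp_force': 0.0, 'opening': 1.0017313567020334}
```

View pics/side0.png

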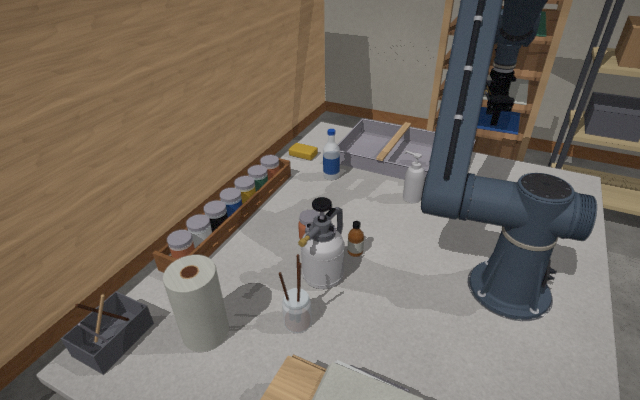

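View pics/top0.png

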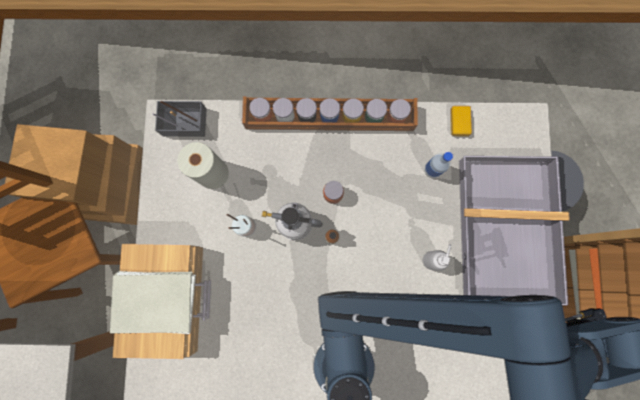

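Run:
```python
from h import *
np.set_printoptions(precision=4,suppress=True)
H=dict(brush_jar=.23,ochre_jar=.088,gall_bottle=.115,water_bottle=.2,soap_pump=.182,towel_roll=.215)
for c in("top","side"):
    im,d=cams.capture(c)
    for q in H:
        for r in models.tip_of(q,c)[:1]: print(c,q,np.round(r["position"]),round(r["conf"],2),at_z(c,r["position"],0))
    # cloud of knob top by depth
    cal=cams.calibration(c);K,R,t=[np.array(cal[k],float) for k in("mtx","R","t")]
    v,u=np.nonzero(d>0);P=np.linalg.inv(K)@np.vstack([u,v,np.ones_like(u)])*d[v,u]
    W=(R.T@(P-t.reshape(3,1))).T
    m=(abs(W[:,2]-.262)<.007)&(np.hypot(W[:,0]-.48,W[:,1]-.187)<.05)
    S=W[m];print("knob",m.sum(),S.mean(0),(S.min(0)+S.max(0))/2,np.ptp(S,axis=0))
    hi=W[(W[:,2]>.15)&(W[:,0]>.05)&(W[:,0]<.9)]
    if c=="top":
        g={}
        for p in hi: 
            k=(round(p[0]/.03),round(p[1]/.03)); g[k]=max(g.get(k,0),p[2])
        print({(round(k[0]*.03,2),round(k[1]*.03,2)):round(float(z),2) for k,z in g.items()})
```

```text
top brush_jar [247. 226.] 0.84 [0.4753 0.351  0.    ]
top ochre_jar [331. 195.] 0.7 [0.593  0.0497 0.    ]
top gall_bottle [333. 238.] 0.52 [0.4385 0.0432 0.    ]
top water_bottle [432. 169.] 0.65 [ 0.6915 -0.3137  0.    ]
top soap_pump [427. 262.] 0.87 [ 0.3592 -0.2914  0.    ]
top towel_roll [212. 172.] 0.92 [0.6727 0.4884 0.    ]
knob 224 [0.4869 0.1777 0.2614] [0.4872 0.1784 0.2619] [0.0508 0.0483 0.0133]
{(0.87, 0.63): 0.16, (0.84, 0.6): 0.16, (0.72, 0.48): 0.22, (0.72, 0.51): 0.22, (0.72, 0.45): 0.22, (0.69, 0.51): 0.22, (0.69, 0.48): 0.22, (0.69, 0.45): 0.22, (0.69, 0.54): 0.22, (0.69, 0.42): 0.22, (0.69, -0.3): 0.21, (0.69, -0.33): 0.2, (0.66, 0.51): 0.22, (0.66, 0.54): 0.22, (0.66, 0.48): 0.22, (0.66, 0.45): 0.22, (0.66, 0.42): 0.22, (0.63, 0.54): 0.22, (0.63, 0.51): 0.22, (0.63, 0.48): 0.22, (0.63, 0.45): 0.22, (0.63, 0.42): 0.22, (0.6, 0.51): 0.22, (0.6, 0.48): 0.22, (0.6, 0.45): 0.22, (0.54, 0.18): 0.17, (0.54, 0.15): 0.16, (0.51, 0.18): 0.27, (0.51, 0.15): 0.26, (0.51, 0.21): 0.26, (0.51, 0.27): 0.2, (0.51, 0.24): 0.2, (0.48, 0.21): 0.27, (0.48, 0.18): 0.27, (0.48, 0.15)
[... 2854 characters left out ...]
: 0.73, (0.12, -0.6): 0.58, (0.15, -0.36): 0.76, (0.12, -0.51): 0.61, (0.12, -0.48): 0.63, (0.15, -0.24): 0.83, (0.12, -0.45): 0.66, (0.12, -0.42): 0.7, (0.15, -0.33): 0.81, (0.15, -0.3): 0.83, (0.12, -0.39): 0.73, (0.15, -0.27): 0.83, (0.12, -0.36): 0.76, (0.12, -0.24): 0.77}
side brush_jar [297. 322.] 0.68 [0.4722 0.3549 0.    ]
side ochre_jar [314. 236.] 0.64 [ 0.5862  0.0359 -0.    ]
side gall_bottle [353. 246.] 0.82 [0.4529 0.0255 0.    ]
side water_bottle [330. 178.] 0.94 [ 0.6872 -0.3028  0.    ]
side soap_pump [411. 196.] 0.74 [ 0.3675 -0.3109  0.    ]
side towel_roll [207. 335.] 0.68 [0.6566 0.4895 0.    ]
knob 210 [0.483  0.1823 0.2608] [0.4846 0.1801 0.2601] [0.0494 0.0485 0.0096]
```

The side view shows the sprayer with its knob at about (322,206). In the top view the knob is at (290,213), with the nozzle pointing left (+y), so the pin is towards world +x. Knob axis is about (0.486, 0.178). The brush jar is 0.18 m away and stays clear.

I'll lift first, then travel high with the jaws shut.

```bash
python3 -m handwheel '[[0,0,0.04,0,0,0],[0.01,0,0.08,0,0,0],[0.03,0.01,0.12,0,0,0],[0.055,0.03,0.14,0,0,0],[0.085,0.055,0.15,0,0,0],[0.115,0.08,0.15,0,0,0],[0.145,0.105,0.15,0,0,0],[0.175,0.13,0.15,0,0,0]]' -1
python3 -m handwheel '[[0.02,0.035,0,0,0,0],[0.04,0.07,0,0,0,0],[0.055,0.105,0,0,0,0],[0.07,0.14,0,0,0,0],[0.08,0.175,0,0,0,0],[0.09,0.21,0,0,0,0],[0.1,0.245,0,0,0,0],[0.11,0.28,0,0,0,0]]'
```

```text
time_s: 1.87
position: [0.3535, -0.468, 0.3658]
tcp_rot: [[0.959, 0.283, 0.001], [0.283, -0.959, -0.001], [0.0, 0.001, -1.0]]
force: [-0.3, -0.0, 0.3]
opening: 0.477
grasp_force: 0.0
time_s: 2.53
position: [0.4626, -0.1875, 0.3653]
tcp_rot: [[0.959, 0.284, 0.0], [0.284, -0.959, -0.0], [0.0, 0.0, -1.0]]
force: [-0.1, 0.7, 0.0]
opening: 0.01
grasp_force: 0.0
```

```bash
python3 -m handwheel '[[0.005,0.035,0,0,0,0],[0.01,0.07,0,0,0,0],[0.015,0.105,0,0,0,0],[0.02,0.14,0,0,0,0],[0.023,0.175,0,0,0,0],[0.023,0.21,0,0,0,0],[0.023,0.245,0,0,0,0],[0.023,0.28,0,0,0,0]]'
python3 -m handwheel '[[0,0.03,0,0,0,0],[0,0.06,0,0,0,0],[0,0.08,0,0,0,0],[0,0.0855,-0.01,0,0,0],[0,0.0855,-0.03,0,0,0],[0,0.0855,-0.05,0,0,0],[0,0.0855,-0.055,0,0,0],[0,0.0855,-0.055,0,0,0]]'
python3 - <<'E'
from h import *
a,_=cams.capture("side");b,_=cams.capture("top")
s=bot.read_state();print(s["position"],s["time_s"])
p=cv2.resize(a[130:300,240:410],None,fx=2.3,fy=2.3,interpolation=2);q=cv2.resize(b[130:300,205:375],None,fx=2.3,fy=2.3,interpolation=2)
cv2.imwrite("pics/c1.png",np.hstack([p,q]))
for c in("side","top"):
    for r in models.tip_of("knob_top",c)[:1]: print(c,r,at_z(c,r["position"],.262))
E
```

```text
time_s: 3.2
position: [0.4851, 0.0925, 0.3653]
tcp_rot: [[0.959, 0.284, 0.0], [0.284, -0.959, -0.0], [0.0, 0.0, -1.0]]
force: [0.9, -0.1, -0.3]
opening: 0.006
grasp_force: 0.0
time_s: 3.87
position: [0.484, 0.1754, 0.3082]
tcp_rot: [[0.959, 0.283, -0.005], [0.283, -0.959, -0.001], [-0.005, -0.0, -1.0]]
force: [0.4, 0.1, 0.4]
opening: 0.0
grasp_force: 0.0
[0.48592214 0.17573729 0.31056332] 3.9667
side {'position': [320.0, 200.6], 'conf': 0.7} [0.49067351 0.17527815 0.262     ]
```

View pics/c1.png

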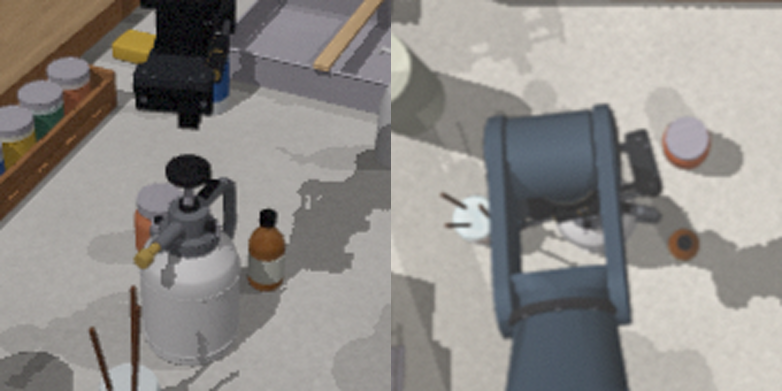

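The fingertips, at crop (190,128), hang just above the knob at (188,168). First stroke.

```bash
python3 -m handwheel '[[0,0.002,-0.01,0,0,0],[0,0.002,-0.02,0,0,0],[0,0.002,-0.027,0,0,0],[0,0.002,-0.034,0,0,0],[0,0.002,-0.04,0,0,0],[0,0.002,-0.046,0,0,0],[0,0.002,-0.046,0,0,0],[0,0.002,-0.046,0,0,0]]'
```

```text
time_s: 4.73
position: [0.4853, 0.1782, 0.2637]
tcp_rot: [[0.959, 0.284, -0.001], [0.284, -0.959, -0.0], [-0.001, -0.0, -1.0]]
force: [0.6, 0.0, -0.3]
opening: 0.005
grasp_force: 0.0
```

Run:
```python
from h import *
a,d=cams.capture("side")
s=bot.read_state();print(s["position"],s["force"],s["tau"])
c=cams.calibration("side");K,R,t=[np.array(c[k],float) for k in("mtx","R","t")]
f=lambda X:((K@(R@np.array(X)+t.ravel()))[:2]/(K@(R@np.array(X)+t.ravel()))[2])
print(f(s["position"]+[0,0,-.025]),f([.486,.178,.262]),f([.486,.178,.238]))
cv2.imwrite("pics/c2.png",cv2.resize(a[140:290,240:410],None,fx=4,fy=4,interpolation=2))
```

```text
[0.48556917 0.17827978 0.26412778] [ 0.22568931  1.01275418 -0.15064507] [-1.85597710e-03 -3.40367925e+01 -1.75478178e+01  4.32558835e-02
 -5.61446243e-02 -2.90678045e-04]
[321.3933425  208.94526609] [321.17739508 201.63046066] [321.29617784 209.19362104]
```

View pics/c2.png

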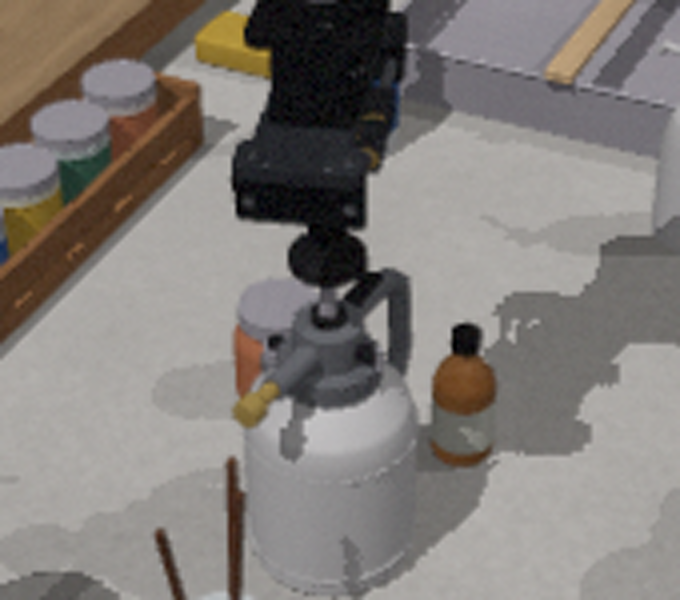

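The rod is still fully visible and the knob is up, with its centre at crop (328,258). The fingertips end at about crop (325,235), higher than predicted. I'll check with depth.

Run:
```python
from h import *
np.set_printoptions(precision=3,suppress=True)
a,d=cams.capture("side")
c=cams.calibration("side");K,R,t=[np.array(c[k],float) for k in("mtx","R","t")]
for u in (317,321,325):
  for v in range(186,216,2):
    p=R.T@(np.linalg.inv(K)@[u,v,1]*d[v,u]-t.ravel());print(u,v,p,a[v,u])
```

```text
317 186 [0.451 0.267 0.374] [30 31 29]
317 188 [0.452 0.265 0.367] [16 14 21]
317 190 [0.454 0.262 0.359] [10  9 11]
317 192 [0.455 0.26  0.352] [16 10 11]
317 194 [0.454 0.261 0.348] [13  5  3]
317 196 [0.456 0.259 0.34 ] [19 20 18]
317 198 [0.491 0.19  0.279] [20 13 18]
317 200 [0.492 0.19  0.273] [18 20 20]
317 202 [0.495 0.183 0.262] [24 23 23]
317 204 [0.491 0.191 0.261] [30 29 31]
317 206 [0.488 0.197 0.26 ] [31 27 29]
317 208 [0.487 0.199 0.256] [30 25 28]
317 210 [0.487 0.201 0.251] [39 37 38]
317 212 [0.58  0.021 0.089] [149 143 147]
317 214 [0.578 0.026 0.086] [147 138 143]
321 186 [0.442 0.265 0.375] [33 27 28]
321 188 [0.444 0.262 0.367] [24 20 21]
321 190 [0.446 0.257 0.358] [10 10  4]
321 192 [0.445 0.259 0.354] [20 23 16]
321 194 [0.446 0.258 0.348] [16 13 14]
321 196 [0.445 0.26  0.344] [12 16  7]
321 198 [0.482 0.187 0.28 ] [19 14 14]
321 200 [0.482 0.186 0.273] [16 12 12]
321 202 [0.486 0.18  0.262] [21 21 16]
321 204 [0.482 0.187 0.262] [23 16 22]
321 206 [0.103 0.94  0.882] [18 17 15]
321 208 [0.476 0.2   0.26 ] [17 16 16]
321 210 [0.475 0.201 0.255] [22 21 19]
321 212 [0.485 0.183 0.233] [68 63 65]
321 214 [0.486 0.181 0.225] [83 78 80]
325 186 [0.434 0.262 0.376] [33 29 29]
325 188 [0.434 0.261 0.369] [10  9  9]
325 190 [0.438 0.253 0.359] [9 1 5]
325 192 [0.438 0.253 0.353] [24 20 20]
325 194 [0.437 0.256 0.35 ] [20 20 19]
325 196 [0.437 0.255 0.343] [27 20 23]
325 198 [0.472 0.184 0.282] [12  9  5]
325 200 [0.47  0.188 0.278] [19 16 16]
325 202 [0.477 0.174 0.261] [16  5 14]
325 204 [0.473 0.182 0.261] [7 3 8]
325 206 [0.469 0.19  0.262] [20 19 17]
325 208 [0.468 0.192 0.257] [12  8  8]
325 210 [0.467 0.195 0.254] [25 29 28]
325 212 [ 0.608 -0.093  0.001] [165 169 172]
325 214 [ 0.603 -0.083  0.001] [111 113 117]
```

Depth shows the knob up at z 0.261 and the real fingertips at about 0.27. The hand therefore sits roughly 30 mm higher than the nominal tip offset suggests. It is laterally centred, so I'll descend slowly on force.

```bash
python3 -m handwheel '[[0.003,0.002,-0.003,0,0,0],[0.003,0.002,-0.006,0,0,0],[0.003,0.002,-0.009,0,0,0],[0.003,0.002,-0.011,0,0,0],[0.003,0.002,-0.012,0,0,0],[0.003,0.002,-0.012,0,0,0],[0.003,0.002,-0.012,0,0,0],[0.003,0.002,-0.012,0,0,0]]'
```

```text
time_s: 5.5
position: [0.4888, 0.1804, 0.2531]
tcp_rot: [[0.959, 0.284, 0.001], [0.284, -0.959, 0.0], [0.001, 0.0, -1.0]]
force: [-0.7, -0.0, 5.5]
opening: 0.003
grasp_force: 3.0
```

Contact is at about TCP z 0.254, so the bottom is near 0.230. Full stroke from here.

```bash
python3 -m handwheel '[[0,0,-0.005,0,0,0],[0,0,-0.01,0,0,0],[0,0,-0.015,0,0,0],[0,0,-0.019,0,0,0],[0,0,-0.021,0,0,0],[0,0,-0.0215,0,0,0],[0,0,-0.0215,0,0,0],[0,0,-0.0215,0,0,0]]'
python3 - <<'E'
from h import *
a,_=cams.capture("side");s=bot.read_state();print(s["position"],s["force"])
cv2.imwrite("pics/c3.png",cv2.resize(a[140:290,240:410],None,fx=4,fy=4,interpolation=2))
E
```

```text
time_s: 6.17
position: [0.489, 0.1804, 0.2328]
tcp_rot: [[0.959, 0.284, 0.002], [0.284, -0.959, 0.0], [0.002, 0.0, -1.0]]
force: [-2.6, 0.0, 11.8]
opening: 0.005
grasp_force: 6.3
[0.48896387 0.1803936  0.2327835 ] [-3.27944119 -1.3690501  12.44696943]
```

View pics/c3.png

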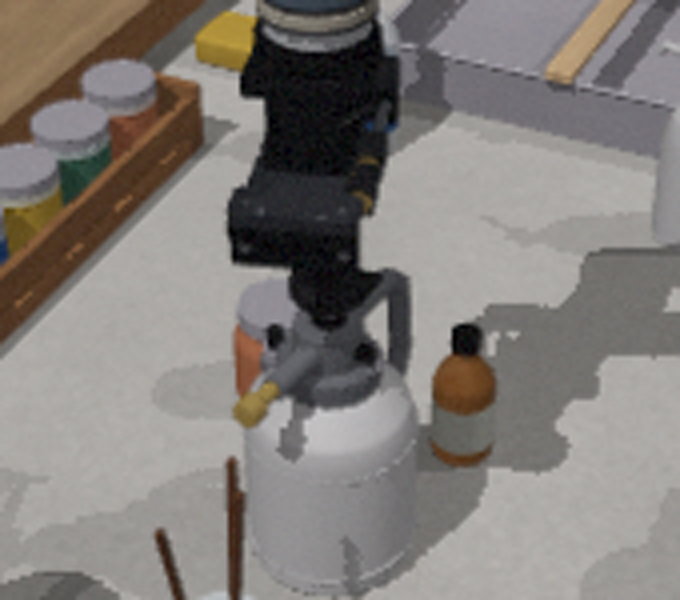

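The knob is fully down and the sprayer is unmoved. The black dot left of the head, at crop (275,337), is likely the pin. Release and repeat.

```bash
python3 -m handwheel '[[0,0,0.015,0,0,0],[0,0,0.03,0,0,0],[0,0,0.03,0,0,0],[0,0,0.03,0,0,0],[0,0,0.03,0,0,0],[0,0,0.03,0,0,0],[0,0,0.03,0,0,0],[0,0,0.03,0,0,0]]'
python3 -m handwheel '[[0,0,-0.006,0,0,0],[0,0,-0.012,0,0,0],[0,0,-0.018,0,0,0],[0,0,-0.024,0,0,0],[0,0,-0.029,0,0,0],[0,0,-0.0305,0,0,0],[0,0,-0.0305,0,0,0],[0,0,-0.0305,0,0,0]]'
python3 -m handwheel '[[0,0,0.015,0,0,0],[0,0,0.03,0,0,0],[0,0,0.03,0,0,0],[0,0,0.03,0,0,0],[0,0,0.03,0,0,0],[0,0,0.03,0,0,0],[0,0,0.03,0,0,0],[0,0,0.03,0,0,0]]'
python3 - <<'E'
from h import *
a,_=cams.capture("side");s=bot.read_state();print(s["position"],s["force"])
c=cams.calibration("side");K,R,t=[np.array(c[k],float) for k in("mtx","R","t")]
for z in(.164,.195):
  p=K@(R@np.array([.530,.182,z])+t.ravel());print(z,p[:2]/p[2], (p[:2]/p[2]-[240,140])*4)
print(models.tip_of("pin_top","side")[:2])
cv2.imwrite("pics/c4.png",cv2.resize(a[140:290,240:410],None,fx=4,fy=4,interpolation=2))
E
```

```text
time_s: 6.88
position: [0.488, 0.1801, 0.2598]
tcp_rot: [[0.959, 0.284, -0.002], [0.284, -0.959, -0.0], [-0.002, -0.0, -1.0]]
force: [0.7, -0.5, 0.4]
opening: 0.003
grasp_force: 0.0
time_s: 7.55
position: [0.4892, 0.1804, 0.2318]
tcp_rot: [[0.959, 0.284, 0.002], [0.284, -0.959, 0.0], [0.002, 0.0, -1.0]]
force: [-2.4, -0.9, 12.4]
opening: -0.0
grasp_force: 6.2
time_s: 8.22
position: [0.488, 0.1802, 0.2593]
tcp_rot: [[0.959, 0.284, -0.002], [0.284, -0.959, -0.0], [-0.002, -0.0, -1.0]]
force: [-0.9, -0.1, -0.3]
opening: 0.003
grasp_force: 0.0
[0.488085   0.18018181 0.25948726] [ 0.64513097 -0.52383528  0.32311511]
0.164 [306.37292821 227.67061583] [265.49171286 350.68246333]
0.195 [305.98458601 218.66474838] [263.93834403 314.65899352]
[]
```

View pics/c4.png

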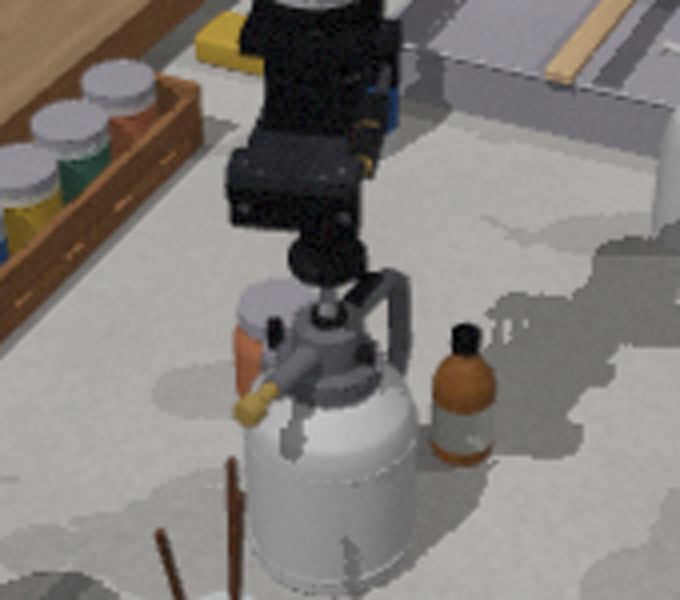

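The knob is back up, and the pin's top has risen from about 338 to 320 in the crop. Extra strokes do no harm, so three more.

```bash
for i in 1; do :; done
python3 -m handwheel '[[0,0,-0.006,0,0,0],[0,0,-0.012,0,0,0],[0,0,-0.018,0,0,0],[0,0,-0.024,0,0,0],[0,0,-0.029,0,0,0],[0,0,-0.0305,0,0,0],[0,0,-0.0305,0,0,0],[0,0,-0.0305,0,0,0]]'|sed -n '2p;4p'
python3 -m handwheel '[[0,0,0.015,0,0,0],[0,0,0.03,0,0,0],[0,0,0.03,0,0,0],[0,0,0.03,0,0,0],[0,0,0.03,0,0,0],[0,0,0.03,0,0,0],[0,0,0.03,0,0,0],[0,0,0.03,0,0,0]]'|sed -n '2p;4p'
python3 -m handwheel '[[0,0,-0.006,0,0,0],[0,0,-0.012,0,0,0],[0,0,-0.018,0,0,0],[0,0,-0.024,0,0,0],[0,0,-0.029,0,0,0],[0,0,-0.0305,0,0,0],[0,0,-0.0305,0,0,0],[0,0,-0.0305,0,0,0]]'|sed -n '2p;4p'
python3 -m handwheel '[[0,0,0.015,0,0,0],[0,0,0.03,0,0,0],[0,0,0.03,0,0,0],[0,0,0.03,0,0,0],[0,0,0.03,0,0,0],[0,0,0.03,0,0,0],[0,0,0.03,0,0,0],[0,0,0.03,0,0,0]]'|sed -n '2p;4p'
python3 -c "
from h import *
a,_=cams.capture('side');cv2.imwrite('pics/s4.png',a)"
python3 -m handwheel '[[0,0,-0.006,0,0,0],[0,0,-0.012,0,0,0],[0,0,-0.018,0,0,0],[0,0,-0.024,0,0,0],[0,0,-0.029,0,0,0],[0,0,-0.0305,0,0,0],[0,0,-0.0305,0,0,0],[0,0,-0.0305,0,0,0]]'|sed -n '2p;4p'
python3 -m handwheel '[[0,0,0.015,0,0,0],[0,0,0.03,0,0,0],[0,0,0.03,0,0,0],[0,0,0.03,0,0,0],[0,0,0.03,0,0,0],[0,0,0.03,0,0,0],[0,0,0.03,0,0,0],[0,0,0.03,0,0,0]]'
python3 - <<'E'
from h import *
a,_=cams.capture("side");b=cv2.imread('pics/s4.png');c0=cv2.imread('pics/side0.png')
cv2.imwrite("pics/c5.png",np.hstack([cv2.resize(i[200:250,285:335],None,fx=5,fy=5,interpolation=2) for i in(c0,b,a)]))
E
```

```text
position: [0.4894, 0.1804, 0.2315]
force: [-2.6, -0.1, 13.0]
position: [0.488, 0.1802, 0.2588]
force: [-0.8, -1.6, -0.9]
position: [0.4892, 0.1804, 0.231]
force: [-2.8, -0.9, 13.3]
position: [0.488, 0.1802, 0.2583]
force: [0.5, 0.3, 0.5]
position: [0.4893, 0.1804, 0.2309]
force: [-3.1, -0.4, 14.7]
time_s: 12.37
position: [0.488, 0.1802, 0.2578]
tcp_rot: [[0.959, 0.284, -0.002], [0.284, -0.959, -0.0], [-0.002, -0.0, -1.0]]
force: [-0.2, -0.2, -0.1]
opening: 0.004
grasp_force: 0.0
```

View pics/c5.png

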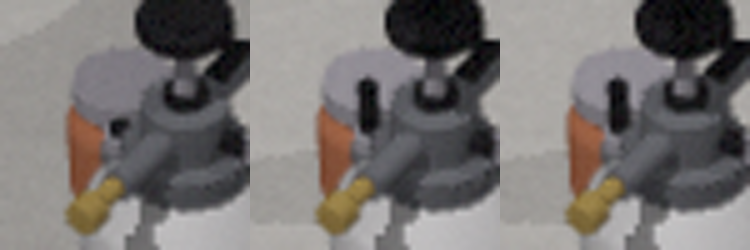

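The pin, at panel (367,80), stands fully out, and the fifth stroke did not change it, so it has popped. Retreat.

```bash
python3 -m handwheel '[[0,0,0.02,0,0,0],[0,0,0.05,0,0,0],[0,0,0.08,0,0,0],[0,0,0.11,0,0,0],[0,-0.03,0.12,0,0,0],[0,-0.06,0.12,0,0,0],[0,-0.09,0.12,0,0,0],[0,-0.12,0.12,0,0,0]]'
python3 -m handwheel '[[0,-0.03,0,0,0,0],[0,-0.05,0,0,0,0],[0,-0.05,0,0,0,0],[0,-0.05,0,0,0,0],[0,-0.05,0,0,0,0],[0,-0.05,0,0,0,0],[0,-0.05,0,0,0,0],[0,-0.05,0,0,0,0]]'
python3 - <<'E'
from h import *
for c in("side",):
    a,_=cams.capture(c);cv2.imwrite("pics/end.png",a)
    print(models.tip_of("knob_top",c)[:1],models.tip_of("pin_top",c)[:1],models.tip_of("nozzle_tip",c)[:1])
E
```

```text
time_s: 13.08
position: [0.4882, 0.0592, 0.3789]
tcp_rot: [[0.959, 0.285, 0.001], [0.285, -0.959, -0.0], [0.001, 0.0, -1.0]]
force: [-0.1, 0.4, -0.8]
opening: 0.004
grasp_force: 0.0
time_s: 13.75
position: [0.4884, 0.0112, 0.3786]
tcp_rot: [[0.958, 0.285, -0.0], [0.285, -0.958, 0.0], [0.0, -0.0, -1.0]]
force: [-0.6, -0.9, -0.1]
opening: 0.006
grasp_force: 0.0
[{'position': [320.0, 200.9], 'conf': 0.52}] [{'position': [306.5, 216.6], 'conf': 0.51}] [{'position': [300.5, 244.8], 'conf': 0.67}]
```

View pics/end.png

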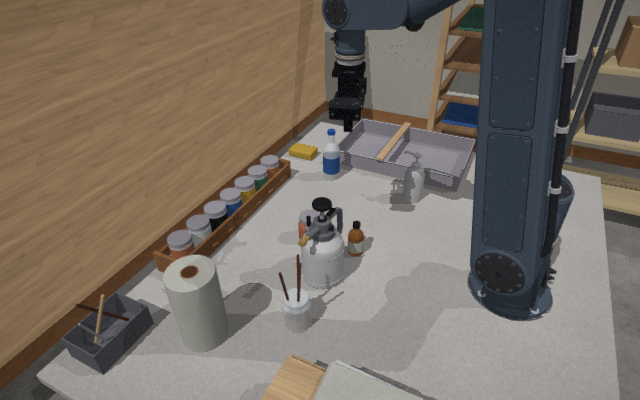

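The sprayer stands in place with its knob up at (322,206), the pin is out at (306,217), and the hand is clear.

```bash
python3 -c "
from rig import bot
print(bot.hand_in())"
```

```text
the job is handed in; nothing more can be done
None
```

I handed the job in at about 14 s: five full strokes, the pressure pin looks fully out in the camera images (the fifth stroke did not change it), the knob is up, the hand is clear, and nothing else appears to have moved; no verdict came back.

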